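Open the medal jar in the viewing case

ROBOT

A 6-joint arm with a two-finger parallel gripper is mounted at the origin on the work surface. World frame = base frame: x ahead of the robot, y to its left, z up, the work surface at z = 0. Lengths are in mm, angles in degrees, forces in N, time in s.
With the tool pointing down it reaches from about 300 to 850 mm from the base axis. Payload 4.2 kg.
Tool frame: the origin (TCP) lies midway between the tips of the shut fingers; the grasp point (between the pads) lies 19 mm behind it; x points along the fingers, y is the direction in which the jaws open and shut, and the axes are right-handed (so a half turn about x gives the same grasp; the last joint's range is limited). The gripper opens to 91 mm and grips with 3 to 60 N. Pads are 32 mm wide; open, the fingers measure 118 mm over their backs; the gripper's body (76 mm by 178 mm) begins 60 mm behind the grasp point.
Start: joints at [-78.266, 18.312, 89.639, -0, 72.044, -1.146], TCP at [128.176, -560.548, 213.976] pointing down, gripper open.
Joint ranges: [-177.97, 177.97], [-48.28, 115.42], [12.27, 149.76], [-77.06, 257.06], [2.81, 150.46], [-146.56, 146.56]. Speed limits (degrees/s): [147.25, 147.25, 180, 180, 180, 180].

INTERFACE

Orientations are given as [roll, pitch, yaw] about the fixed x, y, z axes, in that order (R = Rz(yaw) Ry(pitch) Rx(roll)).
In Python, from workcell import * gives the robot as it stands.
- The arm moves only by the shell command python3 -m handwheel 'ROWS' [FORCE]. ROWS is a JSON object of lists of equal length, an entry for each row: "gripper": the closure, from 0 (fully open) to 1 (shut); "offset": the shift along the tool's x, y, z in mm, a list of three; "rot": the turn, a rotation vector about the tool's x, y, z in degrees, a list of three. A call has 1 to 5 rows; each row is the pose to reach, as a shift and turn from the pose commanded when the call began, along the tool's axes at that moment; what a row does not reach only later rows make up. A row lasts 1/12 s, in which the tool goes at most 41.7 mm and 7.16 degrees, less where a joint would pass 70% of its speed; a pose out of reach is approached as far as the arm can. A call with a gripper value outside its range is refused whole. The fingers move at their own pace and stop on an object; FORCE is the grip in N (left out, the last holds). Time passes only in rows, so rows that repeat a pose let the fingers close. It gives the time, the measured TCP pose, the force and the opening at its end, in the units of the state.
- state(): the state, without advancing time (a new reading comes with each control period).
- grab_frame(name): name is "scene" or "top"; returns the picture (480x640x3 uint8, red, green, blue); there is no depth.
- camera_params(name): a dict with "fx", "fy", "cx", "cy" (pixels), "position" and "attitude" of the camera in the world. Camera axes: x right, y up, looking along -z (the intrinsics and any distortion apply to the point x, -y, -z); pixel columns grow to the right and rows downward; lengths in mm; the calibration is good to about 2 mm. A picture is of the moment at which its call begins. camera_params takes no time and is no camera call.
- job_done(): hands the job in, once; it reports no verdict.
The state is a dict: "time_s": time; "qpos": joint angles; "qvel": joint speeds; "effort": joint torques, N m; "ee_pos": TCP position; "ee_rot": TCP orientation; "force": force on the tool from outside, world axes, zero at the start; "torque": the same for the moment, N m; "gripper_width": finger opening in mm.
Only numpy, scipy, OpenCV 4.12 (cv2) and the standard library are available. Lean on these libraries where they do the work, as an engineer would, in place of code of your own. Each camera call takes 0.05 s, during which the arm holds its last target.

TASK

Slide the viewing case's glass cover, the one with the bar handle, fully open along its track. Then unscrew the cap of the square medal jar where it stands, braced in its wooden seat: turn the cap anticlockwise, stop as soon as the threads let go, and lift it straight off without pulling the jar out of its seat. Finish while still holding the cap level just above the open mouth, about 2 cm clear of the rim; leave the other things on the ledge alone.

Things in the scene. Friction and masses are not known exactly. Their poses are not given: they have to be found in the camera images.
- case: Glass viewing case, brass-edged, on a dark wood plinth fixed to the ledge. Origin: centre of its underside; x its 200 mm depth, y its 390 mm length (plinth 216 x 406), z up. Floor 12 mm, glass walls 8 mm thick to 108 mm, track lips along both long edges to 116 mm. A partition at y = 0 splits it: the -y cell holds the jar under the sliding cover, the +y cell shows medallions under a fixed pane.
- cover (a joint): Sliding glass cover, in m: 0 = shut over the jar's cell, grows as it slides along the case's +y over the fixed pane, 0.185 = fully open at its stop. Starts at 0 to 0.02, slides with about 2 N of friction and stays where it is left. The cover is 190 x 190 mm, 6 mm thick (rim 7.5), its underside 108 mm above the ledge.
- cover_handle (a point): Centre of the cover's brass bar handle, moving with the cover: a bar 94 mm long along the case's x, 12 mm wide along y and 12 mm high, on two posts 76 mm apart, 50 mm from the middle of the cover towards the case's +y; its centre 30 mm above the cover's top and 144 mm above the ledge.
- jar: Square clear glass jar, 58 x 58 mm, with copper medals inside, 0.3 to 0.6 kg. Origin: centre of its underside, on the case's floor; z up. Straight body to 50 mm, shoulder 52 mm square to 53 mm, then a round neck 40 mm across up to the rim at 80 mm. It stands loose in a square seat.
- cap: Round fluted steel cap of the jar, 55 mm across, 23 mm high. Origin: centre of its open underside, 61 mm above the jar's underside when shut; z up; its x within 6 degrees of the jar's x when shut. Three lugs in it sit under thread ridges on the neck, and a sprung liner bears on the rim with 20 N, so it is tight: about 0.3 N m turns it; a grip of 40 N holds it. Once lifted 19 mm it clears the rim.
- watch: Bystander: silver pocket watch lying flat, 51 mm across, 13 mm high. Origin: centre of its underside.
- snuff_tin: Bystander: enamel snuff tin, 54 x 76 x 23 mm. Origin: centre of its underside.
- salt_cellar: Bystander: cut-crystal salt cellar, 62 mm across, 34 mm high. Origin: centre of its underside.
- cash_box: Bystander: dented tin cash box, 156 x 216 x 84 mm plus a wire handle to 104 mm. Origin: centre of its underside.
- jar_seat (a point): Centre of the floor of the jar's wooden seat, 12 mm above the ledge, in the case's frame at y = -95.5 mm, the middle of the jar's cell (cell inside 184 mm along x, 183 mm along y). Seat walls 30 mm high and 9 mm thick, 1.5 mm of play round the jar: they brace it, so that it cannot turn more than about 4 degrees.
- cap_grip (a point): On the cap's axis, 15 mm above its underside: the height to grip. Turned anticlockwise from above, the cap comes free of the threads after about 57 to 65 degrees, and meets the next threads at about 93. Between 65 and 88 degrees (aim at 77) it lifts straight off. It rises 2 mm at most while turning; kept at one height it turns as well.

How it is judged (in metres and radians):
On the way, in this order (a step that is already met when the one before it is completed fails the run):
1. the cover is slid fully open (within 15 mm of its stop) (value of joint cover above 0.17 m), for 0.2 s.
2. the cap is turned out of its threads (more than 52 degrees) while still down on the neck (angle between the x axis of cap and the x axis of jar, either way round above 0.91 rad and z of cap in the frame of jar below 0.073 m), for 0.1 s.
At the end, for the whole second after the job is handed in: The cover is still open (over 170 mm). The fingers hold the cap at rest, level within 11 degrees, its skirt 5 to 40 mm above the jar's rim and within 15 mm of the jar's axis, turned 46 to 134 degrees from shut, touching neither jar nor case; the jar stands upright and fully down in its seat (value of joint cover above 0.17 m and z of cap in the frame of jar between 0.085 and 0.12 m and horizontal distance between cap and jar below 0.015 m and angle between cap's own z axis and vertical below 0.2 rad and angle between the x axis of cap and the x axis of jar, either way round above 0.8 rad and linear speed of cap below 0.03 m/s and contact force between cap and the fingers above 1 N and contact force between cap and jar below 0.2 N and contact force between cap and case below 0.2 N and z of jar in the frame of case below 0.015 m and angle between jar's own z axis and vertical below 0.06 rad); the arm keeps its last pose, push and grip.
It fails at once if the jar is pulled up in its seat by more than 6 mm or tipped by more than 9 degrees (z of jar in the frame of case above 0.018 m or angle between jar's own z axis and vertical above 0.16 rad).
It fails at once if a bystander is moved by more than 15 mm (distance of any of watch, snuff_tin, salt_cellar, cash_box from where it was at the start of the episode above 0.015 m).
It also fails if it takes over 51 s, if anything falls off the work surface, if the arm or the gripper's body presses on something with over 40 N, if the wrist force passes 120 N, or if a joint passes its speed limit or range.

## Working session

There is one attempt and no reset: what is moved stays moved. The work goes in short steps, Python scripts to look and compute and a shell command to move; the robot and the scene stay as the last step left them, time stands still between calls to the robot, and variables do not carry over. Pictures are saved under pics/ and viewed, and the job is handed in when it is done.

```bash
ls; mkdir -p pics; python3 - <<'E'
from workcell import *
import cv2
for n in ("scene","top"):
    cv2.imwrite(f"pics/{n}0.png",grab_frame(n)[:,:,::-1]); print(n,camera_params(n))
print(state())
E
```

```text
pics
scene {'fx': 450.71445111762864, 'fy': 450.71445111762864, 'cx': 323.81693998034285, 'cy': 241.56948890811435, 'position': array([ 968.28407365, -566.00541004,  738.77488979]), 'attitude': array([51.12151314,  0.26595574, 25.0473659 ])}
top {'fx': 601.9438418675632, 'fy': 601.9438418675632, 'cx': 318.29766947208327, 'cy': 236.5636793461967, 'position': array([ 357.45229215,  157.03864835, 1560.31559921]), 'attitude': array([  9.79410208,   0.63985679, -90.35425183])}
{'time_s': 0.1, 'qpos': array([-7.82680364e+01,  1.83477315e+01,  8.96968052e+01,  7.15493120e-04,
        7.20438474e+01, -1.14834819e+00]), 'qvel': array([-0.05227802,  0.09305532, -0.12963618,  0.04534037, -0.09732895,
        0.03129674]), 'effort': array([ 1.31874840e-03, -4.13332164e+01, -2.32510632e+01,  7.27451476e-02,
        4.21334244e-02, -6.68982352e-05]), 'ee_pos': array([ 128.06971247, -560.11559711,  213.22451445]), 'ee_rot': array([-91.58935209,  89.91161336, 101.29073856]), 'force': array([0.20681248, 0.42042605, 0.43558155]), 'torque': array([ 0.00524967, -0.0124387 ,  0.0271086 ]), 'gripper_width': 91.0204768472767}
```

View pics/scene0.png

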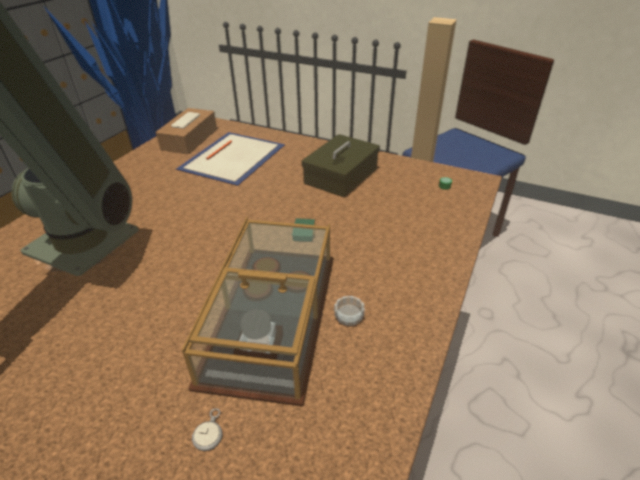

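View pics/top0.png

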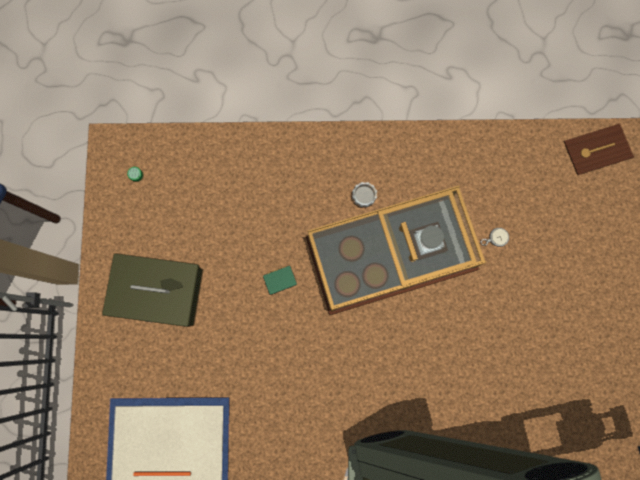

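The top view shows the case with the medallion cell on the left and the jar at about (430,238). The handle is at about (408,240), the watch at (499,237), the cellar at (364,194) and the tin at (280,280). I'll zoom in to measure.

```bash
cat > h.py <<'E'
import numpy as np, cv2
from workcell import *
from scipy.spatial.transform import Rotation as R
def cam(n):
    p=camera_params(n); return p,R.from_euler('xyz',p['attitude'],degrees=True).as_matrix()
def proj(n,P):
    p,M=cam(n); q=(np.atleast_2d(P)-p['position'])@M
    return np.c_[p['cx']+p['fx']*q[:,0]/-q[:,2], p['cy']+p['fy']*-q[:,1]/-q[:,2]]
def ray(n,uv,z):
    p,M=cam(n); uv=np.atleast_2d(uv)
    d=np.c_[(uv[:,0]-p['cx'])/p['fx'],-(uv[:,1]-p['cy'])/p['fy'],-np.ones(len(uv))]@M.T
    return p['position']+d*((z-p['position'][2])/d[:,2])[:,None]
E
python3 - <<'E'
import cv2
t=cv2.imread('pics/top0.png'); cv2.imwrite('pics/t0z.png',cv2.resize(t[175:325,295:515],None,fx=3.6,fy=3.6,interpolation=cv2.INTER_CUBIC))
t=cv2.imread('pics/scene0.png'); cv2.imwrite('pics/s0z.png',cv2.resize(t[210:405,180:380],None,fx=3,fy=3,interpolation=cv2.INTER_CUBIC))
E
```

```text
(no output)
```

View pics/t0z.png

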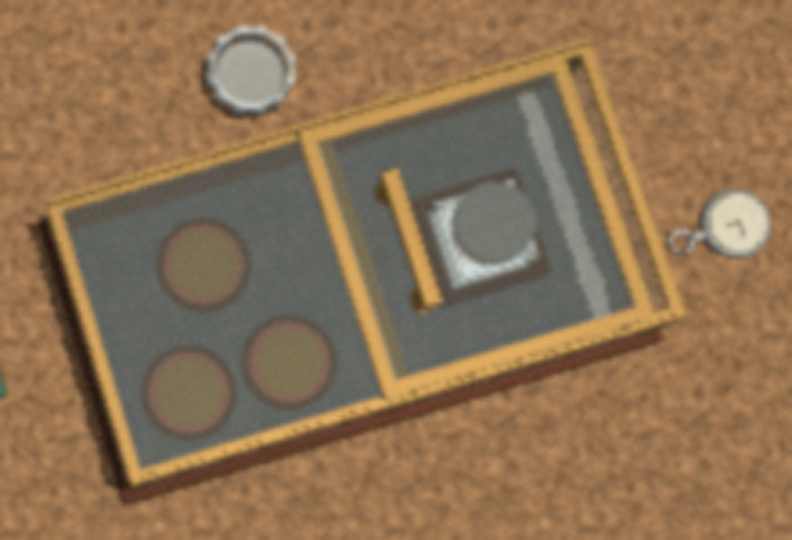

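View pics/s0z.png

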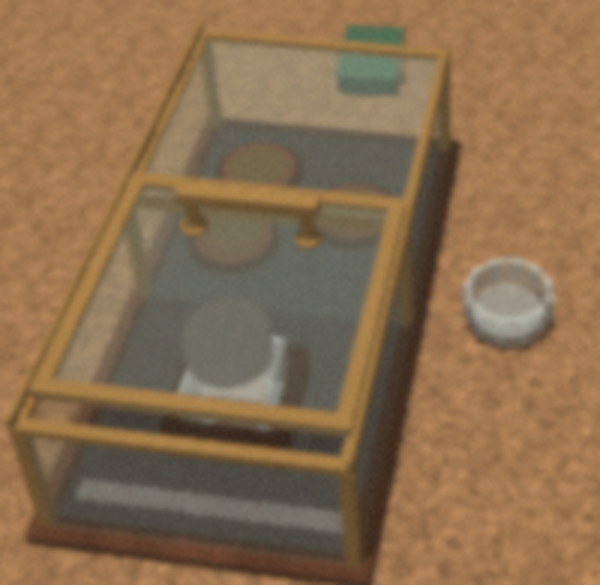

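```bash
cat >> h.py <<'E'
def W(c,P):
    P=np.atleast_2d(P); return np.c_[P[:,:2]@np.array([[np.cos(c[2]),np.sin(c[2])],[-np.sin(c[2]),np.cos(c[2])]])+c[:2],P[:,2]]
E
python3 - <<'E'
from h import *
from scipy.optimize import least_squares
C=np.array([[100,195,114],[-100,195,114],[100,-195,114],[-100,-195,114.]])
t=np.array([[50,208],[135,484],[590,43],[685,312]])/3.6+[295,175]
s=np.array([[448,50],[203,33],[350,465],[15,425]])/3+[180,210]
f=lambda c:np.r_[(proj('top',W(c,C))-t).ravel(),(proj('scene',W(c,C))-s).ravel()]
x=np.r_[ray('top',t,114).mean(0)[:2],0.25]
r=least_squares(f,x); print(r.x,np.degrees(r.x[2]),r.fun.round(1))
f2=lambda c:(proj('top',W(c,C))-t).ravel()
r2=least_squares(f2,x); print(r2.x,r2.fun.round(1))
f3=lambda c:(proj('scene',W(c,C))-s).ravel()
r3=least_squares(f3,x); print(r3.x,r3.fun.round(1))
Wt=ray('top',t,114)
print(Wt,[np.linalg.norm(Wt[i]-Wt[j]) for i,j in((0,1),(2,3),(0,2),(1,3))])
np.save('c.npy',r.x)
c=r.x
# handle in top zoom
h=np.array([[391,173],[430,305]])/3.6+[295,175]
hw=ray('top',h,150); m=hw.mean(0); print('handle',hw,m)
d=m[:2]-c[:2]; print('handle in case',np.cos(c[2])*d[0]+np.sin(c[2])*d[1],-np.sin(c[2])*d[0]+np.cos(c[2])*d[1])
cp=ray('top',np.array([495,222])/3.6+[295,175],12+84)[0]; print('cap',cp,'seat',W(c,[0,-95.5,12]))
print('watch',ray('top',[499,237],13),'cell',ray('top',[364,194],34))
E
```

```text
[ 5.83366040e+02 -1.88883386e+01  2.92748724e-01] 16.77326631489294 [-0.9 -2.4 -0.1 -0.4  0.2 -2.7  1.4 -0.6  0.  -2.  -2.  -3.3  0.9 -0.2
 -3.  -0.8]
[ 5.79731410e+02 -1.83764199e+01  2.92819071e-01] [-1.1 -1.  -0.3  1.1  0.  -1.2  1.3  0.9]
[ 5.86516471e+02 -2.01055920e+01  2.89840448e-01] [ 1.3 -1.3 -0.9 -2.8  1.9  1.1 -2.2  0.2]
[[ 616.79790728  194.56153659  114.        ]
 [ 430.35526377  138.82447739  114.        ]
 [ 728.63750217 -175.97103072  114.        ]
 [ 542.48279671 -230.98660181  114.        ]] [np.float64(194.5956810649661), np.float64(194.11410929610471), np.float64(387.04325135796944), np.float64(386.43604637539204)]
handle [[632.03266111 -32.23870403 150.        ]
 [543.76581012 -55.07670425 150.        ]] [587.89923561 -43.65770414 150.        ]
handle in case -2.8077423334646365 -25.023746940947543
cap [ 607.80102573 -109.50525896   96.        ] seat [[ 610.92591621 -110.32521979   12.        ]]
watch [[ 619.71337122 -297.08382269   13.        ]] cell [[732.5057033   52.80054771  34.        ]]
```

```bash
cat >> h.py <<'E'
def crop(n,img,x0,y0,x1,y1,k,lines,fn):
    im=cv2.resize(img[y0:y1,x0:x1],None,fx=k,fy=k,interpolation=cv2.INTER_CUBIC)
    for P,col in lines:
        q=(proj(n,P)-[x0,y0]+0.5)*k-0.5
        cv2.polylines(im,[np.round(q*16).astype(np.int32).reshape(-1,1,2)],False,col,1,cv2.LINE_AA,4)
    cv2.imwrite(fn,im)
def box(c,x0,x1,y0,y1,z): return W(c,[[x0,y0,z],[x1,y0,z],[x1,y1,z],[x0,y1,z],[x0,y0,z]])
def circ(c,x,y,r,z):
    a=np.linspace(0,6.2832,40); return W(c,np.c_[x+r*np.cos(a),y+r*np.sin(a),0*a+z])
def model(c,cov):
    b=-95.5+cov
    return [(box(c,-100,100,-195,195,116),(0,0,255)),(box(c,-108,108,-203,203,0),(255,0,255)),
     (box(c,-47,47,b+44,b+56,150),(255,255,0)),(circ(c,0,-95.5,27.5,96),(0,255,0)),(box(c,-29,29,-124.5,-66.5,62),(255,128,0)),(box(c,-95,95,b-95,b+95,115),(0,255,255))]
E
python3 - <<'E'
from h import *
c=[581,-18.5,np.radians(16.8)]
for n,b,k in(('top',(295,175,515,325),3.6),('scene',(180,210,380,405),3)):
    crop(n,cv2.imread(f'pics/{n}0.png'),*b,k,model(c,0.02*1000),f'pics/{n}_ov.png')
E
```

```text
(no output)
```

View pics/top_ov.png

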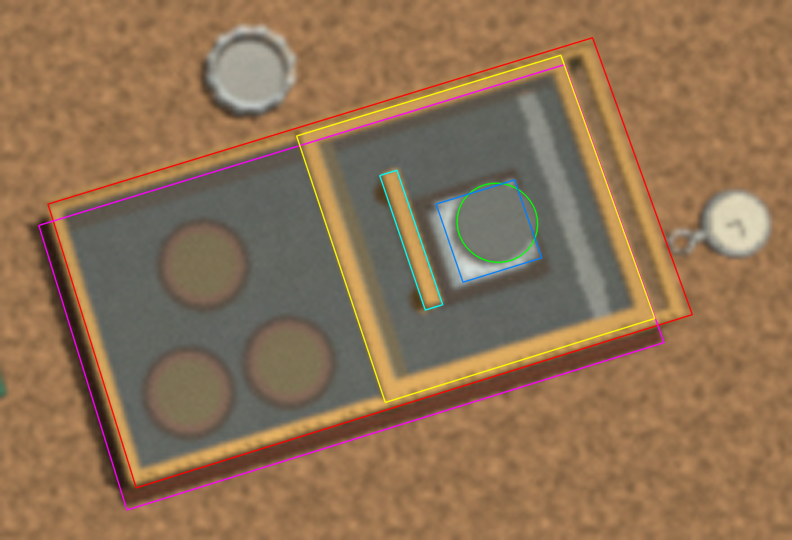

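View pics/scene_ov.png

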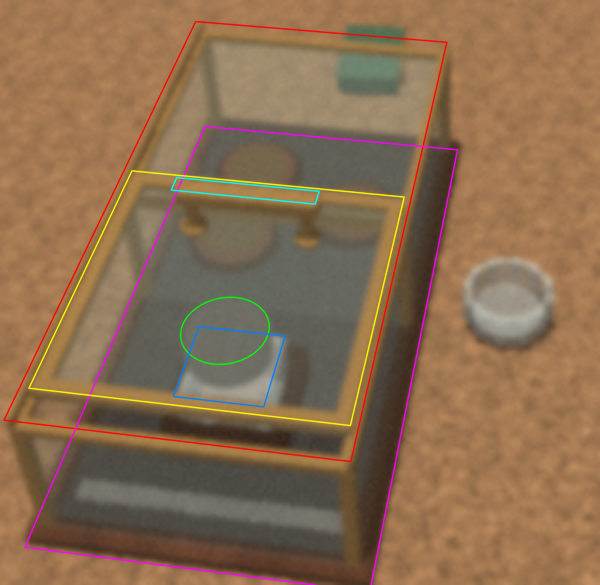

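```bash
cat >> h.py <<'E'
CASE=np.array([582.5,-19.5,np.radians(16.8)])
def toolM(s=None):
    s=s or state(); return R.from_euler('xyz',s['ee_rot'],degrees=True).as_matrix(),s['ee_pos']
def goal(p,ydeg,s=None):
    "offset and rot (tool axes) to reach TCP p pointing down with tool y at world angle ydeg (mod 180)"
    M,e=toolM(s); best=None
    for a in(ydeg,ydeg+180):
        y=np.array([np.cos(np.radians(a)),np.sin(np.radians(a)),0]); x=np.array([0,0,-1.]); T=np.c_[x,y,np.cross(x,y)]
        rv=R.from_matrix(M.T@T).as_rotvec(degrees=True); print('opt',a%360,'off',(M.T@(np.array(p)-e)).round(1),'rot',rv.round(2))
def st():
    s=state(); M,e=toolM(s); print('t',round(s['time_s'],2),'tcp',e.round(1),'ydir',np.degrees(np.arctan2(M[1,1],M[0,1])).round(2),'tilt',np.degrees(np.arccos(-M[2,0])).round(2),'F',s['force'].round(1),'w',s['gripper_width'].round(1),'q',s['qpos'].round(1)); return s
E
python3 - <<'E'
from h import *
st(); h=W(CASE,[0,-95.5+18+50,0])[0]; print(h); goal([h[0],h[1],190],106.8)
E
```

```text
Traceback (most recent call last):
  File "h.py", line 38, in st
    s=state(); M,e=toolM(s); print('t',round(s['time_s'],2),'tcp',e.round(1),'ydir',np.degrees(np.arctan2(M[1,1],M[0,1])).round(2),'tilt',np.degrees(np.arccos(-M[2,0])).round(2),'F',s['force'].round(1),'w',s['gripper_width'].round(1),'q',s['qpos'].round(1)); return s
                                                                                                                                                                                                              ^^^^^^^^^^^^^^^^^^^^^^^^
AttributeError: 'float' object has no attribute 'round'
```

```bash
sed -i "s/s\['gripper_width'\].round(1)/round(s['gripper_width'],1)/" h.py
python3 - <<'E'
from h import *
st(); h=W(CASE,[0,-95.5+18+50,0])[0]; print(h); goal([h[0],h[1],190],106.8)
E
```

```text
t 0.1 tcp [ 128.1 -560.1  213.2] ydir -77.12 tilt 0.09 F [0.2 0.4 0.4] w 91.0 q [-78.3  18.3  89.7   0.   72.   -1.1]
[590.44837442 -45.82628618   0.        ]
opt 106.8 off [  23.9 -398.2 -565.4] rot [1.7608e+02 1.4000e-01 1.0000e-02]
opt 286.8 off [  23.9 -398.2 -565.4] rot [-3.92 -0.01  0.09]
```

```bash
python3 -m handwheel '{"gripper":[0,0,0,0,0],"offset":[[0,-22,-31],[0,-44,-62],[0,-66,-94],[0,-88,-125],[0,-110,-157]],"rot":[[-1,0,0],[-2,0,0],[-3,0,0],[-3.9,0,0],[-3.9,0,0]]}'; python3 -c "
from h import *
st(); h=W(CASE,[0,-27.5,0])[0]; goal([h[0],h[1],190],106.8)"
```

```text
time_s: 0.52
ee_pos: [257.3, -416.7, 213.6]
ee_rot: [-77.0, 90.0, 119.8]
force: [0.0, -0.0, -0.0]
gripper_width: 91.2
t 0.52 tcp [ 257.3 -416.7  213.6] ydir -73.24 tilt 0.04 F [ 0. -0. -0.] w 91.2 q [-59.7  10.6 100.3   0.   69.1  13.6]
opt 106.8 off [  23.7 -259.  -426. ] rot [ 1.7996e+02  6.0000e-02 -1.0000e-02]
opt 286.8 off [  23.7 -259.  -426. ] rot [-0.04  0.01  0.04]
```

```bash
python3 -m handwheel '{"gripper":[0,0,0.2,0.4,0.5],"offset":[[0,-20,-33],[0,-40,-66],[0,-60,-99],[0,-80,-132],[0,-100,-165]],"rot":[[0,0,0],[0,0,0],[0,0,0],[0,0,0],[0,0,0]]}'; python3 -m handwheel '{"gripper":[0.5,0.5,0.5,0.5,0.5],"offset":[[0,-20,-33],[0,-40,-66],[0,-60,-99],[0,-80,-132],[0,-100,-165]],"rot":[[0,0,0],[0,0,0],[0,0,0],[0,0,0],[0,0,0]]}';python3 -c "
from h import *
st(); h=W(CASE,[0,-27.5,0])[0]; goal([h[0],h[1],190],106.8)"
```

```text
time_s: 0.93
ee_pos: [386.5, -273.2, 213.8]
ee_rot: [-34.6, 90.0, 162.2]
force: [-0.2, -0.2, -0.6]
gripper_width: 74.2
time_s: 1.35
ee_pos: [515.6, -129.7, 213.7]
ee_rot: [-12.9, 90.0, -176.1]
force: [1.1, -0.0, -0.3]
gripper_width: 45.8
t 1.35 tcp [ 515.6 -129.7  213.7] ydir -73.2 tilt 0.04 F [ 1.1 -0.  -0.3] w 45.8 q [-15.4  14.4  95.2  -0.   70.4  57.8]
opt 106.8 off [ 23.6 -58.7 -95.9] rot [ 1.8e+02  1.0e-02 -6.0e-02]
opt 286.8 off [ 23.6 -58.7 -95.9] rot [-0.    0.04  0.01]
```

```bash
python3 -m handwheel '{"gripper":[0.5,0.5,0.5,0.5,0.5],"offset":[[0,-20,-32],[8,-40,-64],[16,-59,-96],[23,-59,-96],[23,-59,-96]],"rot":[[0,0,0],[0,0,0],[0,0,0],[0,0,0],[0,0,0]]}';python3 - <<'E'
from h import *
s=st()
for n,b,k in(('top',(295,175,515,325),3.6),('scene',(180,190,380,390),3)):
    im=grab_frame(n)[:,:,::-1].copy()
    M,e=toolM(s)
    print(n,proj(n,np.array([e,e+M[:,1]*23,e-M[:,1]*23])).round(1))
    crop(n,im,*b,k,model(CASE,18)[2:3]+[(np.array([e+M[:,1]*23,e-M[:,1]*23]),(0,0,255))],f'pics/{n}1.png')
E
```

```text
time_s: 1.77
ee_pos: [589.3, -45.8, 188.3]
ee_rot: [-18.6, 89.7, 178.4]
force: [0.1, -0.5, -0.1]
gripper_width: 45.8
t 1.77 tcp [589.3 -45.8 188.3] ydir -73.04 tilt 0.28 F [ 0.1 -0.5 -0.1] w 45.8 q [-5.5 20.9 89.6 -0.  69.8 67.5]
top [[412.2 238. ]
 [421.6 235.1]
 [402.7 240.9]]
scene [[258.9 259. ]
 [255.8 267.3]
 [262.  251.1]]
```

View pics/top1.png

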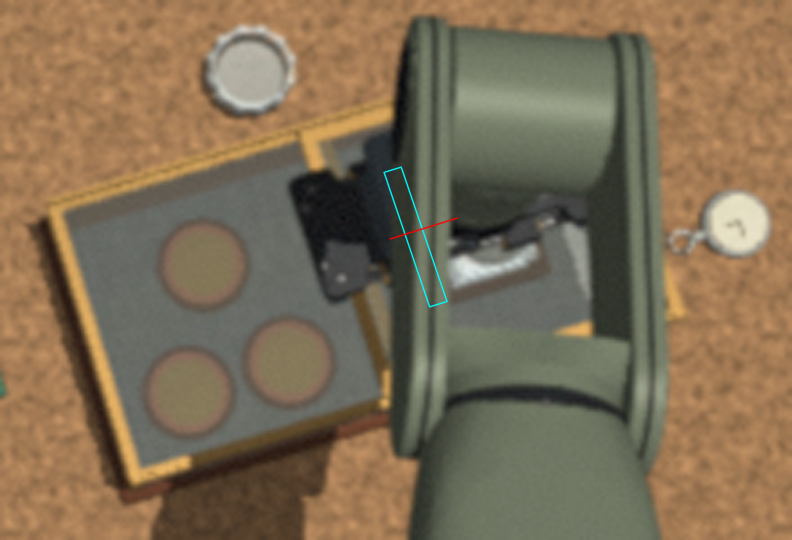

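View pics/scene1.png

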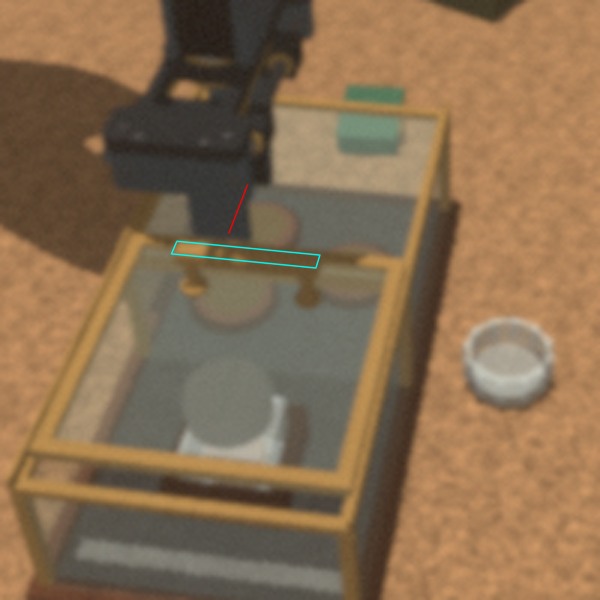

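The fingers straddle the handle with plenty of margin: in the scene view the near finger tip is at about (253,270) and the bar is just below it. I'll go down in two stages.

```bash
python3 -m handwheel '{"gripper":[0.5,0.5,0.5,0.5,0.5],"offset":[[15,0,0],[30,0,0],[45,0,0],[50,0,0],[50,0,0]],"rot":[[0,0,0],[0,0,0],[0,0,0],[0,0,0],[0,0,0]]}';python3 - <<'E'
from h import *
s=st()
im=grab_frame('scene')[:,:,::-1].copy()
crop('scene',im,180,190,380,390,3,[],'pics/scene2.png')
E
```

```text
time_s: 2.28
ee_pos: [588.4, -48.4, 140.3]
ee_rot: [-16.3, 89.9, -179.6]
force: [1.1, 0.5, 0.2]
gripper_width: 45.8
t 2.28 tcp [588.4 -48.4 140.3] ydir -73.32 tilt 0.14 F [1.1 0.5 0.2] w 45.8 q [-5.8 22.8 93.8 -0.  63.5 67.5]
```

View pics/scene2.png

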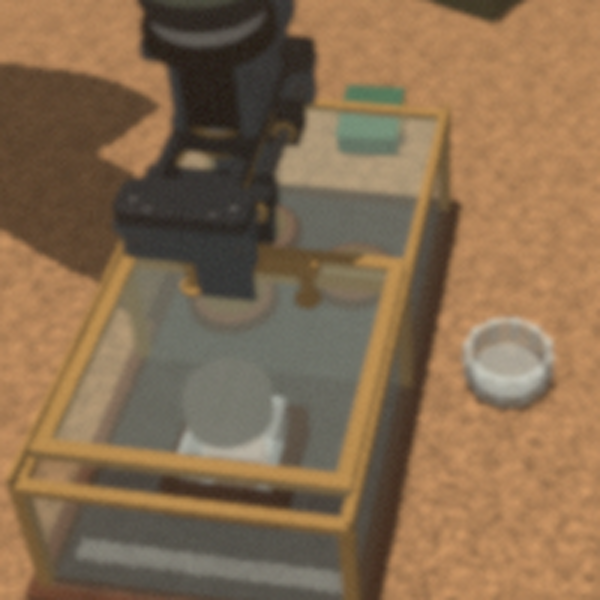

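```bash
python3 -m handwheel '{"gripper":[0.5,0.5,0.7,1,1],"offset":[[7,0,0],[14,0,0],[14,0,0],[14,0,0],[14,0,0]],"rot":[[0,0,0],[0,0,0],[0,0,0],[0,0,0],[0,0,0]]}' 15; python3 -m handwheel '{"gripper":[1,1,1,1,1],"offset":[[0,0,0],[0,0,0],[0,0,0],[0,0,0],[0,0,0]],"rot":[[0,0,0],[0,0,0],[0,0,0],[0,0,0],[0,0,0]]}';python3 - <<'E'
from h import *
s=st(); e=s['ee_pos']; d=e[:2]-CASE[:2]; c=CASE[2]; print('in case',np.cos(c)*d[0]+np.sin(c)*d[1],-np.sin(c)*d[0]+np.cos(c)*d[1])
E
```

```text
time_s: 2.75
ee_pos: [590.0, -47.4, 127.1]
ee_rot: [146.2, 90.0, -17.0]
force: [0.7, -0.6, -0.8]
gripper_width: 28.4
time_s: 3.17
ee_pos: [589.9, -46.9, 127.2]
ee_rot: [-139.8, 90.0, 57.0]
force: [-0.4, 2.3, 1.5]
gripper_width: 12.1
t 3.17 tcp [589.9 -46.9 127.2] ydir -73.25 tilt 0.05 F [-0.4  2.3  1.5] w 12.1 q [-5.7 23.5 94.8  0.  61.7 67.5]
in case -0.826496787202295 -28.410487762675753
```

```bash
python3 -m handwheel '{"gripper":[1,1,1,1,1],"offset":[[0,-8,0],[0,-28,0],[0,-50,0],[0,-72,0],[0,-94,0]],"rot":[[0,0,0],[0,0,0],[0,0,0],[0,0,0],[0,0,0]]}'; python3 -c "
from h import *
st()"
```

```text
time_s: 3.58
ee_pos: [563.5, 42.6, 127.2]
ee_rot: [131.3, 89.8, -32.0]
force: [4.2, -3.4, -1.0]
gripper_width: 11.8
t 3.58 tcp [563.5  42.6 127.2] ydir -73.24 tilt 0.21 F [ 4.2 -3.4 -1. ] w 11.8 q [ 3.2 21.3 98.5 -0.1 60.1 76.5]
```

```bash
python3 -m handwheel '{"gripper":[1,1,1,1,1],"offset":[[0,-22,0],[0,-44,0],[0,-60,0],[0,-67,0],[0,-67,0]],"rot":[[0,0,0],[0,0,0],[0,0,0],[0,0,0],[0,0,0]]}'; python3 -m handwheel '{"gripper":[1,1,1,1,1],"offset":[[0,-2,0],[0,-4,0],[0,-6,0],[0,-8,0],[0,-8,0]],"rot":[[0,0,0],[0,0,0],[0,0,0],[0,0,0],[0,0,0]]}'; python3 -c "
from h import *
st()"
```

```text
time_s: 4.0
ee_pos: [543.9, 108.8, 127.2]
ee_rot: [-161.0, 89.8, 35.8]
force: [3.6, 4.0, 0.6]
gripper_width: 11.7
time_s: 4.42
ee_pos: [542.5, 113.6, 127.2]
ee_rot: [157.5, 89.8, -5.8]
force: [4.4, 1.5, -0.8]
gripper_width: 11.8
t 4.42 tcp [542.5 113.6 127.2] ydir -73.28 tilt 0.17 F [ 4.4  1.5 -0.8] w 11.8 q [10.7 20.4 99.9 -0.1 59.5 84. ]
```

```bash
python3 -m handwheel '{"gripper":[1,1,1,1,1],"offset":[[0,-2,0],[0,-4,0],[0,-5,0],[0,-5,0],[0,-5,0]],"rot":[[0,0,0],[0,0,0],[0,0,0],[0,0,0],[0,0,0]]}'; python3 -c "
from h import *
st()"
```

```text
time_s: 4.83
ee_pos: [542.4, 113.7, 127.2]
ee_rot: [104.3, 89.4, -58.9]
force: [8.8, -13.2, -2.4]
gripper_width: 11.6
t 4.83 tcp [542.4 113.7 127.2] ydir -73.16 tilt 0.6 F [  8.8 -13.2  -2.4] w 11.6 q [ 11.   20.3 100.   -0.7  59.5  84.5]
```

```bash
python3 -m handwheel '{"gripper":[1,1,0.5,0.5,0.5],"offset":[[0,3,0],[0,5,0],[0,5,0],[0,5,0],[0,5,0]],"rot":[[0,0,0],[0,0,0],[0,0,0],[0,0,0],[0,0,0]]}'; python3 -m handwheel '{"gripper":[0.5,0.5,0.4,0.2,0],"offset":[[0,0,0],[-20,0,0],[-50,0,0],[-85,0,0],[-85,0,0]],"rot":[[0,0,0],[0,0,0],[0,0,0],[0,0,0],[0,0,0]]}'; python3 - <<'E'
from h import *
s=st()
im=grab_frame('scene')[:,:,::-1].copy()
crop('scene',im,180,190,380,390,3,model(CASE,185)[2:5],'pics/scene3.png')
im=grab_frame('top')[:,:,::-1].copy()
crop('top',im,295,175,515,325,3.6,model(CASE,185)[3:5],'pics/top3.png')
im=im[175:325,295:515]; cv2.imwrite('pics/top3r.png',cv2.resize(im,None,fx=3.6,fy=3.6,interpolation=cv2.INTER_CUBIC))
E
```

```text
time_s: 5.25
ee_pos: [539.9, 113.8, 126.5]
ee_rot: [3.9, 89.8, -159.3]
force: [-0.4, -0.1, 0.0]
gripper_width: 29.0
time_s: 5.67
ee_pos: [544.3, 115.2, 218.6]
ee_rot: [172.7, 89.3, 9.5]
force: [1.5, 0.3, 0.9]
gripper_width: 62.3
t 5.67 tcp [544.3 115.2 218.6] ydir -73.19 tilt 0.69 F [1.5 0.3 0.9] w 62.3 q [10.8 16.1 92.2 -0.  71.  84. ]
```

View pics/scene3.png

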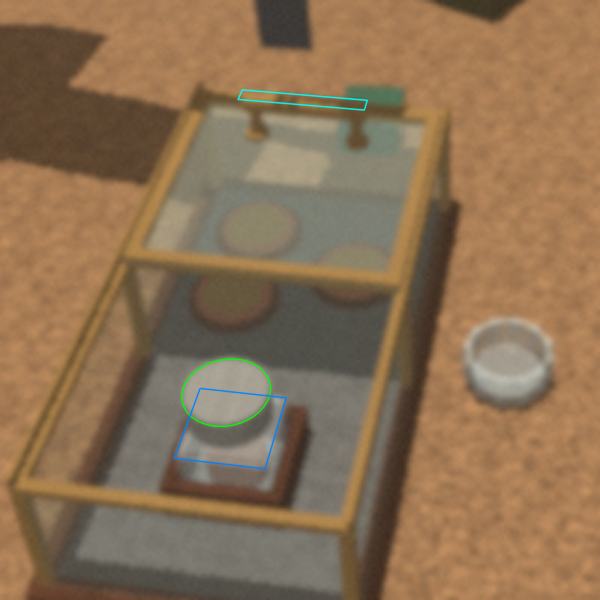

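View pics/top3.png

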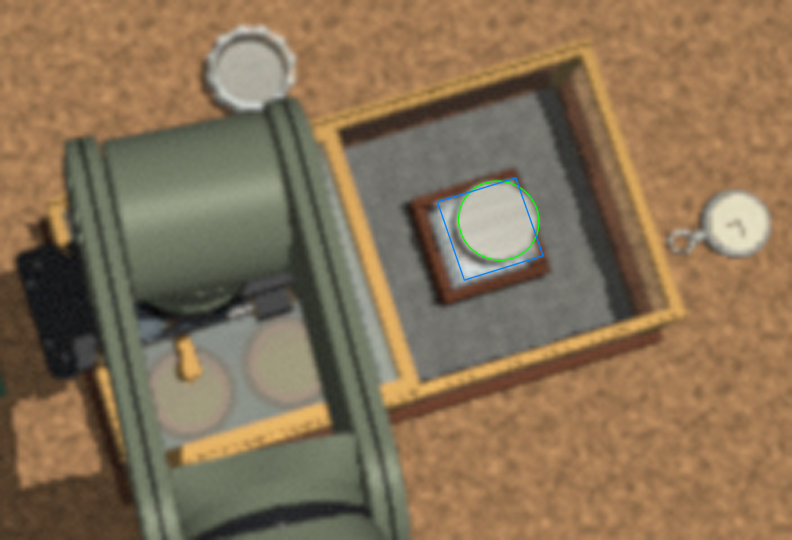

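The cover is fully open with its handle against the far end, near (195,360) in the top crop. The cap is clear at about (498,221) in the crop and matches the model to about 1 mm. Next I'll move over the cap.

```bash
python3 -c "
from h import *
goal([609.5,-110.5,150],106.8)"
```

```text
opt 106.8 off [ 63.5 235.1   0. ] rot [-1.8e+02  5.0e-02 -2.4e-01]
opt 286.8 off [ 63.5 235.1   0. ] rot [ 0.   -0.15 -0.03]
```

```bash
python3 -m handwheel '{"gripper":[0,0,0,0,0],"offset":[[0,35,0],[0,75,0],[0,115,0],[0,155,0],[15,192,0]],"rot":[[0,0,0],[0,0,0],[0,0,0],[0,0,0],[0,0,0]]}';python3 -m handwheel '{"gripper":[0,0,0,0,0],"offset":[[15,30,0],[30,42,0],[48,42,0],[48,42,0],[48,42,0]],"rot":[[0,0,0],[0,0,0],[0,0,0],[0,0,0],[0,0,0]]}'; python3 - <<'E'
from h import *
s=st(); goal([609.5,-110.5,70],106.8)
im=grab_frame('scene')[:,:,::-1].copy()
M,e=toolM(s)
crop('scene',im,180,190,380,390,3,[],'pics/scene4.png')
E
```

```text
time_s: 6.18
ee_pos: [597.4, -71.4, 197.8]
ee_rot: [148.0, 89.8, -15.2]
force: [0.9, -0.4, 0.9]
gripper_width: 91.2
time_s: 6.6
ee_pos: [606.9, -109.3, 146.8]
ee_rot: [-28.2, 89.7, 168.6]
force: [-0.2, -0.2, 0.5]
gripper_width: 91.3
t 6.6 tcp [ 606.9 -109.3  146.8] ydir -73.23 tilt 0.31 F [-0.2 -0.2  0.5] w 91.3 q [-11.3  24.9  89.5   0.   66.   62. ]
opt 106.8 off [76.7  2.1 -2.5] rot [179.97   0.23  -0.43]
opt 286.8 off [76.7  2.1 -2.5] rot [-0.03  0.27  0.15]
```

View pics/scene4.png

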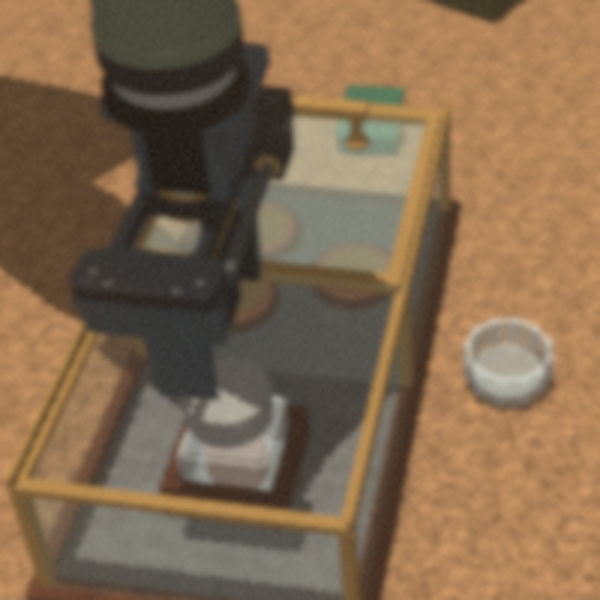

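```bash
python3 -m handwheel '{"gripper":[0,0,0,0,0],"offset":[[12,1,-1],[25,2,-2],[38,2,-2],[40,2,-2],[40,2,-2]],"rot":[[0,0,0],[0,0,0],[0,0,0],[0,0,0],[0,0,0]]}'; python3 - <<'E'
from h import *
s=st(); goal([609.5,-110.5,70],106.8)
im=grab_frame('scene')[:,:,::-1].copy()
M,e=toolM(s); F=lambda k:np.array([e+M[:,1]*k*45.5+M[:,2]*16,e+M[:,1]*k*45.5-M[:,2]*16])
crop('scene',im,180,230,380,380,4,[(F(1),(0,0,255)),(F(-1),(0,255,255))],'pics/scene5.png')
E
```

```text
time_s: 7.07
ee_pos: [610.6, -110.3, 108.4]
ee_rot: [-24.3, 89.9, 172.5]
force: [-1.0, -1.0, -0.8]
gripper_width: 91.2
t 7.07 tcp [ 610.6 -110.3  108.4] ydir -73.17 tilt 0.07 F [-1.  -1.  -0.8] w 91.2 q [-11.3  26.9  92.   -0.   61.1  61.9]
opt 106.8 off [38.4 -0.1  1.1] rot [-1.7997e+02 -5.0000e-02  1.1000e-01]
opt 286.8 off [38.4 -0.1  1.1] rot [0.03 0.07 0.03]
```

View pics/scene5.png

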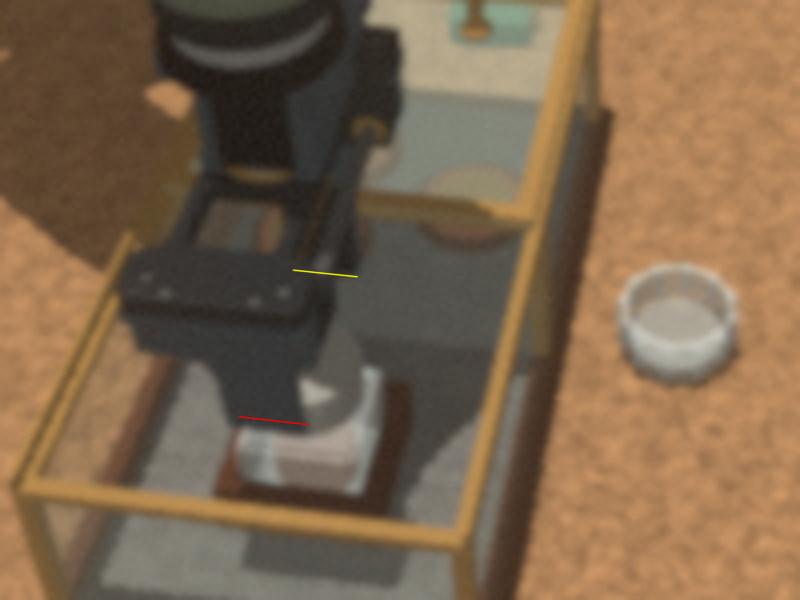

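```bash
python3 -m handwheel '{"gripper":[0,0,0,0.2,0.3],"offset":[[12,0,1],[25,0,1],[36,0,1],[38,0,1],[38,0,1]],"rot":[[0,0,0],[0,0,0],[0,0,0],[0,0,0],[0,0,0]]}' 20; python3 -m handwheel '{"gripper":[0.4,1,1,1,1],"offset":[[0,0,0],[0,0,0],[0,0,0],[0,0,0],[0,0,0]],"rot":[[0,0,0],[0,0,0],[0,0,0],[0,0,0],[0,0,0]]}' 20; python3 -c "
from h import *
st()"
```

```text
time_s: 7.53
ee_pos: [609.9, -111.1, 70.7]
ee_rot: [-20.1, 90.0, 176.7]
force: [-0.7, -0.5, -0.7]
gripper_width: 81.0
time_s: 7.95
ee_pos: [610.2, -110.4, 71.6]
ee_rot: [-130.1, 89.9, 66.7]
force: [0.1, 3.8, 3.3]
gripper_width: 54.7
t 7.95 tcp [ 610.2 -110.4   71.6] ydir -73.25 tilt 0.09 F [0.1 3.8 3.3] w 54.7 q [-11.4  28.9  94.6   0.1  56.5  61.8]
```

```bash
python3 -m handwheel '{"gripper":[1,1,1,1,1],"offset":[[0,0,0],[0,0,0],[0,0,0],[0,0,0],[0,0,0]],"rot":[[0,0,0],[0,0,0],[-2,0,0],[-6,0,0],[-10,0,0]]}' 48; python3 - <<'E'
from h import *
s=st(); print(s['torque'].round(2))
E
```

```text
time_s: 8.37
ee_pos: [609.9, -110.9, 71.4]
ee_rot: [-113.0, 90.0, 93.9]
force: [-1.6, 3.3, 4.9]
gripper_width: 54.2
t 8.37 tcp [ 609.9 -110.9   71.4] ydir -63.1 tilt 0.03 F [-1.6  3.3  4.9] w 54.2 q [-11.4  28.9  94.6   0.   56.5  51.7]
[ 0.49  0.2  -0.38]
```

```bash
for i in 1 2; do python3 -m handwheel '{"gripper":[1,1,1,1,1],"offset":[[0,0,0],[0,0,0],[0,0,0],[0,0,0],[0,0,0]],"rot":[[-5,0,0],[-10,0,0],[-15,0,0],[-20,0,0],[-25,0,0]]}' 48; python3 - <<'E'
from h import *
s=st(); print(s['torque'].round(2))
E
done
```

```text
time_s: 8.78
ee_pos: [610.8, -110.9, 72.2]
ee_rot: [145.6, 89.9, 17.6]
force: [-1.6, 4.7, 9.9]
gripper_width: 54.7
t 8.78 tcp [ 610.8 -110.9   72.2] ydir -38.06 tilt 0.12 F [-1.6  4.7  9.9] w 54.7 q [-11.4  28.9  94.5   0.1  56.5  26.6]
[ 0.72  0.23 -0.31]
time_s: 9.2
ee_pos: [611.2, -111.1, 73.4]
ee_rot: [103.7, 89.8, 0.7]
force: [-1.6, 4.9, 13.6]
gripper_width: 54.5
t 9.2 tcp [ 611.2 -111.1   73.4] ydir -13.03 tilt 0.19 F [-1.6  4.9 13.6] w 54.5 q [-11.4  28.8  94.5   0.   56.5   1.6]
[ 0.72  0.42 -0.26]
```

```bash
python3 -m handwheel '{"gripper":[1,1,1,1,1],"offset":[[0,0,0],[0,0,0],[0,0,0],[0,0,0],[0,0,0]],"rot":[[-4,0,0],[-8,0,0],[-12,0,0],[-12,0,0],[-12,0,0]]}' 48; python3 - <<'E'
from h import *
s=st(); print(s['torque'].round(2))
crop('scene',grab_frame('scene')[:,:,::-1].copy(),180,230,380,380,4,[],'pics/scene6.png')
E
```

```text
time_s: 9.62
ee_pos: [611.2, -111.3, 73.5]
ee_rot: [79.2, 89.8, -12.0]
force: [-1.7, 4.3, 13.1]
gripper_width: 54.5
t 9.62 tcp [ 611.2 -111.3   73.5] ydir -1.19 tilt 0.21 F [-1.7  4.3 13.1] w 54.5 q [-11.4  28.8  94.5  -0.   56.5 -10.2]
[0.62 0.34 0.09]
```

View pics/scene6.png

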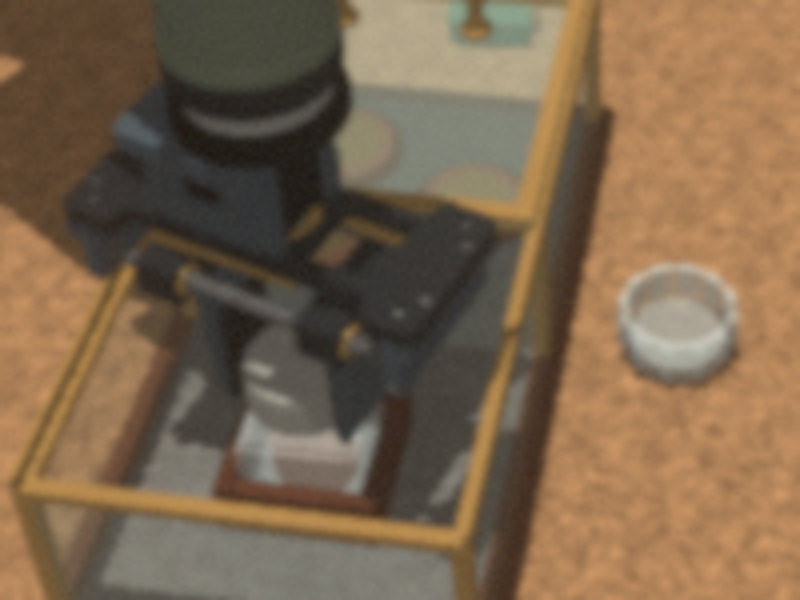

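The torque has fallen from -0.26 to about 0, so the threads have let go. I'll turn a few degrees more to the middle of the window and test with a gentle lift.

```bash
python3 -m handwheel '{"gripper":[1,1,1,1,1],"offset":[[0,0,0],[0,0,0],[0,0,0],[-2,0,0],[-3,0,0]],"rot":[[-2.5,0,0],[-5,0,0],[-5,0,0],[-5,0,0],[-5,0,0]]}' 48; python3 - <<'E'
from h import *
s=st(); print(s['torque'].round(2))
E
python3 -m handwheel '{"gripper":[1,1,1,1,1],"offset":[[-1,0,0],[-2,0,0],[-3,0,0],[-3,0,0],[-3,0,0]],"rot":[[0,0,0],[0,0,0],[0,0,0],[0,0,0],[0,0,0]]}' 48; python3 - <<'E'
from h import *
s=st(); print(s['torque'].round(2))
E
```

```text
time_s: 10.08
ee_pos: [610.3, -111.7, 74.0]
ee_rot: [30.6, 89.9, -55.6]
force: [-0.7, 0.4, -2.7]
gripper_width: 54.5
t 10.08 tcp [ 610.3 -111.7   74. ] ydir 3.8 tilt 0.08 F [-0.7  0.4 -2.7] w 54.5 q [-11.4  28.8  94.4  -0.1  56.8 -15.2]
[ 0.09 -0.21 -0.01]
time_s: 10.5
ee_pos: [610.0, -111.5, 76.7]
ee_rot: [-58.7, 90.0, -145.0]
force: [-0.3, -0.8, -1.2]
gripper_width: 54.4
t 10.5 tcp [ 610.  -111.5   76.7] ydir 3.78 tilt 0.03 F [-0.3 -0.8 -1.2] w 54.4 q [-11.4  28.6  94.2  -0.   57.2 -15.2]
[-0.   -0.06  0.  ]
```

```bash
python3 -m handwheel '{"gripper":[1,1,1,1,1],"offset":[[-2,0,0],[-4,0,0],[-6,0,0],[-8,0,0],[-8,0,0]],"rot":[[0,0,0],[0,0,0],[0,0,0],[0,0,0],[0,0,0]]}' 48; python3 -c "
from h import *
st()
crop('scene',grab_frame('scene')[:,:,::-1].copy(),180,230,380,380,4,[],'pics/scene7.png')"
```

```text
time_s: 10.92
ee_pos: [610.5, -111.3, 85.6]
ee_rot: [70.3, 89.9, -15.9]
force: [0.4, 0.1, -1.1]
gripper_width: 54.5
t 10.92 tcp [ 610.5 -111.3   85.6] ydir 3.78 tilt 0.07 F [ 0.4  0.1 -1.1] w 54.5 q [-11.4  28.1  93.7  -0.   58.2 -15.2]
```

View pics/scene7.png

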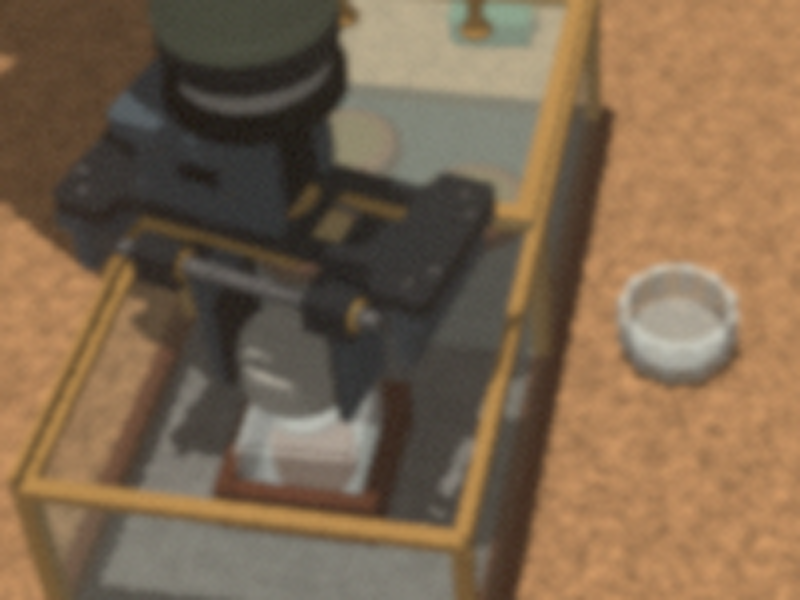

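The cap has risen (lower edge now at about (290,415) in the crop). The jar is still down in its seat, with medals at (310,455), and the tool carries only the cap's weight. I'll lift the rest of the way.

```bash
python3 -m handwheel '{"gripper":[1,1,1,1,1],"offset":[[-5,0,0],[-11,0,0],[-17,0,0],[-22,0,0],[-25,0,0]],"rot":[[0,0,0],[0,0,0],[0,0,0],[0,0,0],[0,0,0]]}' 48; python3 -m handwheel '{"gripper":[1,1,1,1,1],"offset":[[0,0,0],[0,0,0],[0,0,0],[0,0,0],[0,0,0]],"rot":[[0,0,0],[0,0,0],[0,0,0],[0,0,0],[0,0,0]]}' 48; python3 - <<'E'
from h import *
s=st(); print(abs(s['qvel']).max())
im=grab_frame('scene')[:,:,::-1].copy()
crop('scene',im,180,230,380,380,4,[],'pics/scene8.png')
c=[610.3,-111,0]
crop('scene',im,180,230,380,380,4,[(circ(c,0,0,27.5,112),(0,255,0)),(circ(c,0,0,20,92),(0,255,255)),(box([610.3,-111,CASE[2]],-29,29,-29,29,12),(255,128,0)),(box([610.3,-111,CASE[2]],-29,29,-29,29,62),(255,128,0))],'pics/scene8o.png')
E
```

```text
time_s: 11.38
ee_pos: [610.6, -111.3, 111.2]
ee_rot: [71.7, 89.9, -14.5]
force: [0.4, -0.5, -2.6]
gripper_width: 54.1
time_s: 11.8
ee_pos: [609.9, -111.2, 109.6]
ee_rot: [-99.3, 90.0, 174.5]
force: [0.2, -0.4, -1.0]
gripper_width: 54.2
t 11.8 tcp [ 609.9 -111.2  109.6] ydir 3.78 tilt 0.04 F [ 0.2 -0.4 -1. ] w 54.2 q [-11.4  26.8  92.   -0.   61.2 -15.2]
0.17213690866254466
```

View pics/scene8.png

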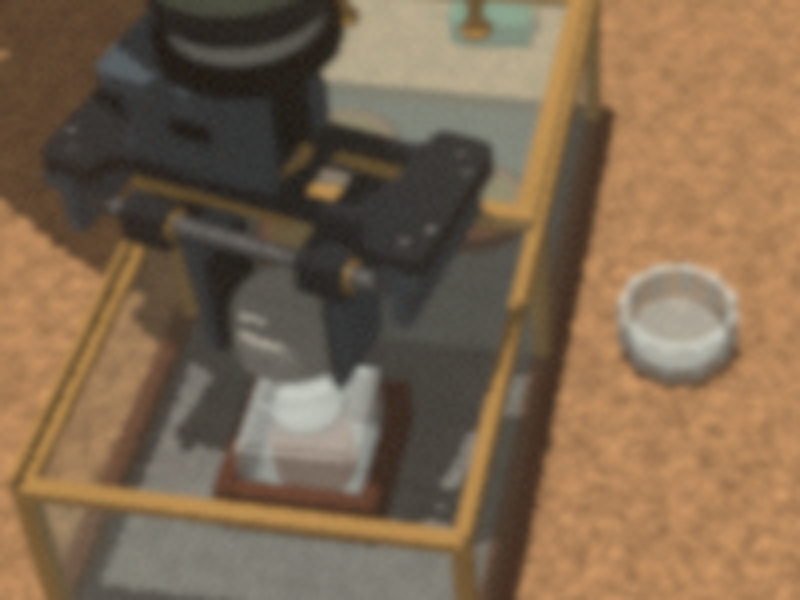

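View pics/scene8o.png

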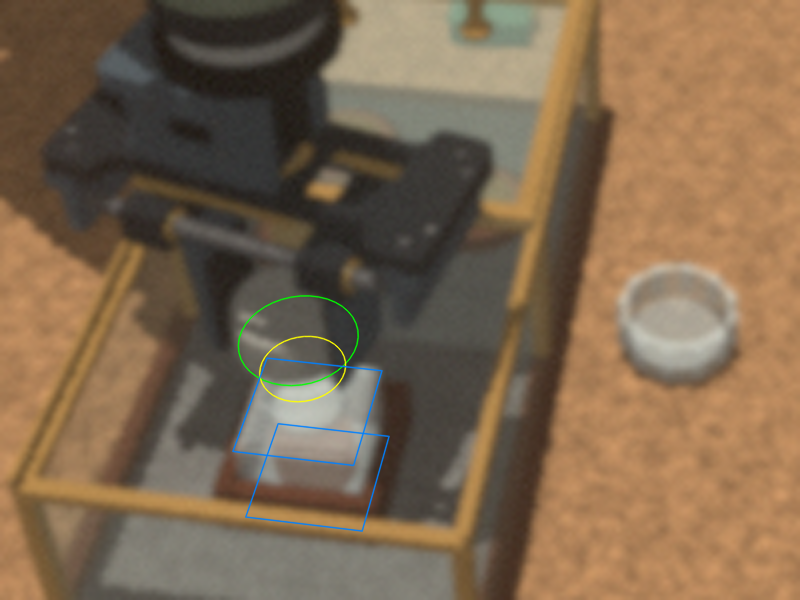

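```bash
python3 - <<'E'
from h import *
im=grab_frame('top')[:,:,::-1].copy(); cv2.imwrite('pics/top9.png',im)
b=cv2.imread('pics/top0.png')
for n,(u,v) in dict(watch=(499,237),cellar=(364,194),tin=(280,280),box=(150,290)).items():
    r=60 if n=='box' else 20
    p=b[v-r:v+r,u-r:u+r]; q=im[v-r-8:v+r+8,u-r-8:u+r+8]
    m=cv2.matchTemplate(q,p,cv2.TM_CCOEFF_NORMED); _,mx,_,l=cv2.minMaxLoc(m); print(n,round(mx,3),l[0]-8,l[1]-8)
st()
E
```

```text
watch 0.362 2 0
cellar 0.995 0 0
tin 0.997 0 0
box 0.998 0 0
t 11.9 tcp [ 610.  -111.2  109.7] ydir 3.78 tilt 0.03 F [ 0.4 -0.5 -0.7] w 54.4 q [-11.4  26.8  92.   -0.   61.2 -15.2]
```

View pics/top9.png

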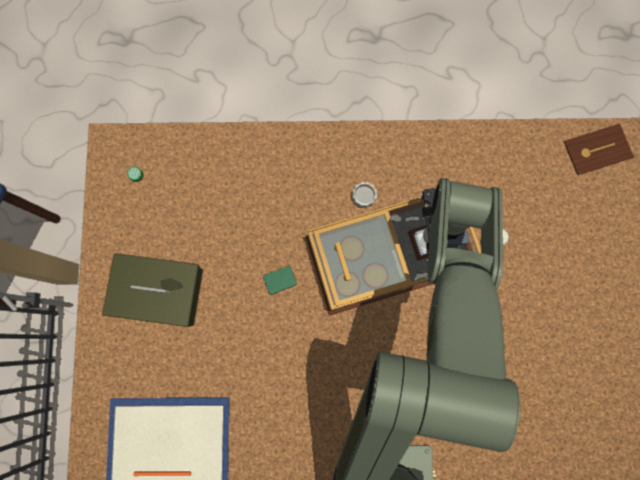

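The cover is open, with its handle at about (343,260). The arm hides most of the watch, but its edge still shows in place at (503,237), and the other three bystanders match their starting images exactly. I'm handing in now.

```bash
python3 -c "
from h import *
print(job_done())"
```

```text
the job is handed in; nothing more can be done
None
```

The job is handed in at about 12 s. The cover is open and the cap is off, held level just above the jar's mouth; no verdict was reported.

- **Cover:** I gripped the bar handle and slid it about 167 mm along +y until it pushed back with about 13 N at its stop. The last top view still shows it open.
- **Cap:** I gripped it with 48 N and turned it anticlockwise. The turning torque had fallen to about zero by 72 degrees. I stopped at 77 degrees and lifted straight up, with only the cap's weight (about 1–2 N) on the tool.
- **Final state:** By the measured tool height, the cap's skirt is about 20 mm above the rim. The tool is tilted 0.03 degrees, and the cap's edge in the picture agrees to about 2 mm. The jar looks fully down in its seat.

**Checks that were incomplete or disagreed:**
- The two cameras placed the case about 6 mm apart in x, so I used a pose between them. The handle at its stop and the cap grip then fitted that pose.
- The cap's turn angle comes from the tool only, not from a picture, though the free lift fits the expected range.
- The arm hid most of the watch in the last view, so its position match failed (score 0.36). Its visible edge was in place and nothing went near it. The tin, cellar and cash box showed no shift.

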